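Assemble a lift-off hinge and hold its leaves in line

TASK

Put the brass hinge pin all the way down into the knuckle of the steel hinge leaf on the fixed jamb block. Then pick up the loose door leaf (the dark wood piece with the other steel leaf), thread its knuckle down over the pin until the two knuckles meet, with the hinge opened out flat so that the two steel leaves are in line on opposite sides of the pin, and finish while still gripping the door leaf, holding it upright and in line. Do not disturb the tin, the hex keys or the tape roll.

Things in the scene. Friction and masses are not known exactly. Their poses are not given: they have to be found in the camera images.
- jamb: Fixed light wood block 90x24x48 mm on a 150x75x12 mm plywood base, steel hinge leaf on its +y face. Origin on the axis of its upright knuckle (23 mm outside, 12.5 mm bore) at bench level, z up. Wood and leaf run from the knuckle to -x (16 to 106 mm), wood at y -1.5 to -25.5 mm; the door leaf belongs to +x. The base extends 30 mm to +x, 25 mm to +y.
- jamb_eye (a point): Centre of the upper mouth of the jamb knuckle, 60 mm above the bench. The bore goes 48 mm down, to the base at 12 mm above the bench. Axes as jamb. The wood block is also 60 mm high.
- leaf_centre (a point): Centre of the loose door leaf's dark wood (90x24x60 mm along x, y, z; whole 0.25 kg), at first upright on the bench, z up. A 3 mm steel leaf on its +y face, with 1 mm screw heads, makes it 27 mm thick across y. Its knuckle (23 mm outside, 12.5 mm bore right through, 60 mm tall) has its axis 61 mm to -x and 13.5 mm to +y of here. Opened flat, x and y point as the jamb's.
- leaf_eye (a point): Centre of the lower mouth of the door leaf's knuckle, level with the underside of the wood; axes as leaf_centre.
- pin_mid (a point): Middle of the loose brass hinge pin: 10 mm diameter, 100 mm long, both ends tapered over 5 mm to 5 mm diameter, 60 g, z along it. It starts upright in the blue stand, foot 12 mm and top 112 mm above the bench. Fully home in the jamb knuckle it has the same height, standing 52 mm out of the knuckle.
- pin_stand: Fixed blue stand for the pin, 70 x 70 mm at the foot, 60 x 60 mm above, 40 mm high, with an upright 11.5 mm hole, 28 mm deep, in its centre. Origin at the centre of its underside.
- tin: Bystander: flat round tin with a yellowish lid, 76 mm diameter, 33 mm high; origin at the centre of its underside.
- hexkeys: Bystander: folding hex key set with dark red sides, 27 x 95 x 30 mm (long side along its y); origin at the centre of its underside.
- tape: Bystander: roll of blue masking tape lying flat, 104 mm diameter, 24 mm high; origin at the centre of its underside.

How it is judged:
By the outcome, as a careful person would: the job done as asked, in the order asked, and still so for the second after the job is handed in, while the arm keeps its last pose, push and grip.
It also fails if it takes over 58 s, if anything falls off the work surface, if the arm or the gripper's body presses on something with over 40 N, if the wrist force passes 120 N, or if a joint passes its speed limit or range.

ROBOT

A 6-joint arm with a two-finger parallel gripper is mounted at the origin on the work surface; the furniture and walls round the work are solid. World frame = base frame: x ahead of the robot, y to its left, z up, the work surface at z = 0. Lengths are in m, angles in degrees, forces in N, time in s.
With the tool pointing down it reaches from about 0.3 to 0.85 m from the base axis. Payload 4.2 kg.
Tool frame: the origin (TCP) lies on the mounting face of the last link; the fingertips stand 191 mm ahead of it and the grasp point (between the pads) lies 172 mm ahead of it; z points along the fingers, y is the line along which they close (so a half turn about z gives the same grasp; the last joint's range is limited). The gripper opens to 91 mm and grips with 3 to 60 N. Pads are 32 mm wide; open, the fingers measure 118 mm over their backs; the gripper's body (76 mm by 178 mm) begins 60 mm behind the grasp point.
Start: joints at [-69.271, 18.312, 89.639, -0, 72.044, -1.146], TCP at [0.214, -0.534, 0.405] pointing down, gripper open.
Joint ranges: [-177.97, 177.97], [-48.28, 115.42], [12.27, 149.76], [-77.06, 257.06], [2.81, 150.46], [-146.56, 146.56]. Speed limits (degrees/s): [147.25, 147.25, 180, 180, 180, 180].

INTERFACE

Orientations are given as a 3x3 rotation matrix whose columns are the frame's x, y, z axes.
In Python, from rig import ctrl, imaging gives the robot as it stands. Calls block until the motion is done:
- ctrl.movep(position, orientation): joint-space move of the TCP to a pose.
- ctrl.line_to(position, orientation=None, vel=0.15): straight line of the TCP; orientation=None keeps the orientation; vel is the mean speed in m/s.
- ctrl.move_joints(angles): joint-space move.
- ctrl.command_gripper(opening): opening from 0.0 (shut) to 1.0 (fully open); the grip force is fixed at half the most; returns when the fingers have stopped.
- ctrl.dwell(seconds).
- ctrl.inverse_kinematics(position, orientation): joint angles nearest the present ones, or None.
- ctrl.state(): the state.
- imaging.get_image(name): name is "scene" or "top" or "wrist"; returns the picture (480x640x3 uint8, red, green, blue); there is no depth.
- imaging.camera_params(name): a dict with "fov_y" (degrees; the focal length in pixels is half the picture's height over the tangent of half this angle, whatever the lens; pixels are square), "cx", "cy" (the principal point, pixels), "k1" (the pictures are not rectified: a ray, as slopes to the right and down, at radius r is drawn at 1 + k1 r^2 times it, then the intrinsics apply), "R" (3x3) and "t" (3): a world point X has camera coordinates R X + t; the wrist camera has in their place "tool_from_camera" (4x4, takes a point from camera to tool coordinates, whose origin is the TCP and whose axes are the flange's). Camera axes: x right, y down, z forward; pixel columns grow to the right and rows downward; lengths in m; the calibration is good to about 2 mm. A picture is of the moment at which its call begins: read the wrist's pose just before it. camera_params takes no time and is no camera call.
A pose or a line that the arm cannot do raises ctrl.MotionError and nothing moves.
- ctrl.close_job(): hands the job in; it is judged then, once.
The state is a dict: "t": time; "joint_pos": joint angles; "qd": joint speeds; "tau": joint torques, N m; "ee_pos": TCP position; "eef_rot": TCP orientation; "contact_force": force on the tool from outside, world axes, zero at the start; "moment": the same for the moment, N m; "gripper_width": opening from 0.0 (shut) to 1.0 (fully open); "gripper_force": force on a finger pad.
Only numpy, scipy, OpenCV 4.12 (cv2) and the standard library are available. Lean on these libraries where they do the work, as an engineer would, in place of code of your own. Each camera call takes 0.05 s, during which the arm holds its last target. There are 200 camera calls.

## Working session

There is one attempt and no reset: what is moved stays moved. The work goes in short steps, each a Python script; the robot and the scene stay as the last script left them, time stands still between calls to the robot, and variables do not carry over. Pictures are saved under pics/ and viewed, at most 10 in all, crops included, and the job is handed in when it is done.

```bash
ls; mkdir -p pics
python3 - <<'E'
from rig import ctrl, imaging
import cv2
for n in("top","scene"):
    im=imaging.get_image(n); cv2.imwrite(f"pics/{n}0.png",im[:,:,::-1])
    p=imaging.camera_params(n); print(n,p)
print(imaging.camera_params("wrist")); s=ctrl.state(); print(s["t"],s["eef_rot"],s["contact_force"])
E
```

```text
pics
top {'fov_y': 48.0259925486786, 'cx': 325.6406415215553, 'cy': 246.87229339699311, 'k1': -0.11029701024630749, 'R': array([[ 1.59894033e-02, -9.99868205e-01,  2.81279432e-03],
       [-9.77381403e-01, -1.62229925e-02, -2.10861111e-01],
       [ 2.10878952e-01,  6.22370477e-04, -9.77511985e-01]]), 't': array([-0.06416059,  0.56872933,  0.94328065])}
scene {'fov_y': 55.29045298559232, 'cx': 320.595794052351, 'cy': 241.71050078422755, 'k1': -0.09116886385157888, 'R': array([[ 0.99993317,  0.01083767, -0.00402507],
       [ 0.00219961, -0.52014683, -0.85407402],
       [-0.0113498 ,  0.85400809, -0.52013591]]), 't': array([-0.57773034,  0.0495627 ,  0.91906712])}
{'fov_y': 69.06683125267585, 'cx': 324.0843989173717, 'cy': 239.9864762563803, 'k1': -0.02923508331922677, 'tool_from_camera': array([[-4.79817229e-04, -9.54884615e-01, -2.96976668e-01,
         8.42068894e-02],
       [ 9.99998900e-01, -4.13461576e-05, -1.48272891e-03,
         2.12158312e-04],
       [ 1.40355618e-03, -2.96977052e-01,  9.54883585e-01,
         2.02287180e-02],
       [ 0.00000000e+00,  0.00000000e+00,  0.00000000e+00,
         1.00000000e+00]])}
0.1 [[ 9.28002435e-01  3.72573762e-01 -5.21604045e-04]
 [ 3.72574125e-01 -9.28001360e-01  1.41302930e-03]
 [ 4.24083793e-05 -1.50563080e-03 -9.99998866e-01]] [0.24988272 0.00220568 0.25771431]
```

View pics/top0.png

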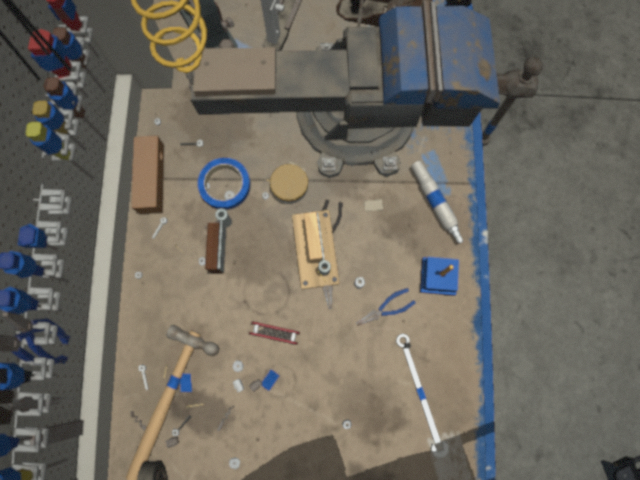

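View pics/scene0.png

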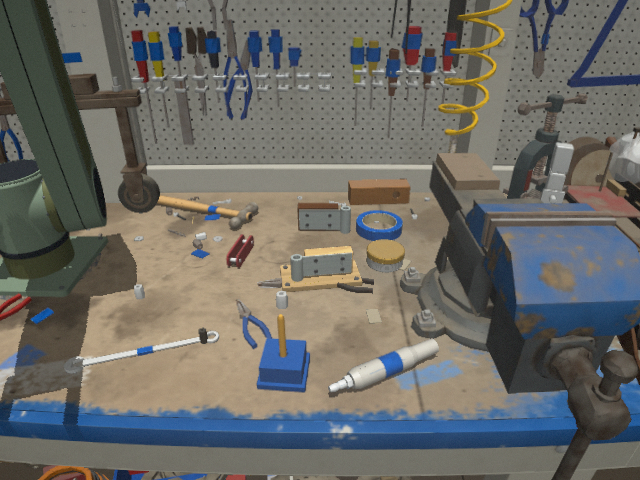

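The top view shows the pin and stand at (440,276), the jamb knuckle at (324,267) with its wood running up the image, and the door leaf at (215,247) with its knuckle at (221,215). Both hinge parts are at a yaw of about 180°, with the steel side facing −y.

```bash
cat > h.py <<'E'
from rig import ctrl, imaging
import numpy as np, cv2
def cam(n,st=None):
    p=imaging.camera_params(n); f=240/np.tan(np.radians(p["fov_y"]/2))
    K=np.array([[f,0,p["cx"]],[0,f,p["cy"]],[0,0,1]]); d=np.array([p["k1"],0,0,0.])
    if n=="wrist":
        T=np.eye(4); T[:3,:3]=st[1]; T[:3,3]=st[0]; M=np.linalg.inv(T@p["tool_from_camera"]); R,t=M[:3,:3],M[:3,3]
    else: R,t=np.array(p["R"]),np.array(p["t"])
    return K,d,R,t
def ray(c,uv,z):
    K,d,R,t=c; q=cv2.undistortPoints(np.array([[uv]],float),K,d)[0,0]
    v=R.T@[q[0],q[1],1]; o=-R.T@t; return o+v*(z-o[2])/v[2]
def proj(c,X):
    K,d,R,t=c; return cv2.projectPoints(np.array(X,float).reshape(-1,1,3),cv2.Rodrigues(R)[0],t,K,d)[0][:,0]
def down(yaw):  # tool z down, tool x at yaw (deg)
    c,s=np.cos(np.radians(yaw)),np.sin(np.radians(yaw)); return np.array([[c,s,0],[s,-c,0],[0,0,-1.]])
def snap(name):
    s=ctrl.state(); st=(np.array(s["ee_pos"]),np.array(s["eef_rot"])); im=imaging.get_image("wrist")
    cv2.imwrite(f"pics/{name}.png",im[:,:,::-1]); np.savez(f"pics/{name}.npz",p=st[0],R=st[1]); return s["t"]
def load(name):
    d=np.load(f"pics/{name}.npz"); return cam("wrist",(d["p"],d["R"]))
E
python3 - <<'E'
from h import *
c=cam("top")
for n,uv,z in [("stand",(440,276),.04),("pintop",(448,268),.112),("jeye",(324,267),.06),("jwood far",(310,214),.06),("leye",(221.5,215),.06),("leafwood",(215,247),.06),("tin",(289,182),.033),("tape",(224,183),.024),("hex",(274,332),.03)]: print(n,ray(c,uv,z).round(3))
E
```

```text
stand [ 0.521 -0.272  0.04 ]
pintop [ 0.524 -0.271  0.112]
jeye [ 0.532 -0.052  0.06 ]
jwood far [ 0.633 -0.024  0.06 ]
leye [0.628 0.144 0.06 ]
leafwood [0.566 0.152 0.06 ]
tin [0.705 0.019 0.033]
tape [0.705 0.15  0.024]
hex [0.412 0.039 0.03 ]
```

Run:
```python
from h import *
R=down(0)
for n,p in [("leaf",(.60,.148,.36)),("jamb",(.56,-.045,.36)),("pin",(.522,-.271,.40))]:
    ctrl.movep(p,R); print(n,snap("w_"+n),ctrl.state()["joint_pos"])
a=[cv2.imread(f"pics/w_{n}.png") for n in("leaf","jamb")]
cv2.imwrite("pics/lj.png",np.vstack([x[90:390,:] for x in a]))
```

```text
leaf 2.8667 [ 1.27196022e+01  2.38453710e+01  8.77085771e+01 -1.15853354e-02
  6.84395501e+01  1.02785510e+02]
jamb 3.725 [-5.67500389e+00  1.89836600e+01  9.53766704e+01  4.61874712e-02
  6.56026633e+01  8.42583587e+01]
pin 4.7 [-2.84056787e+01  1.96795865e+01  8.83620471e+01  4.75859470e-02
  7.20162999e+01  6.14669184e+01]
```

View pics/lj.png

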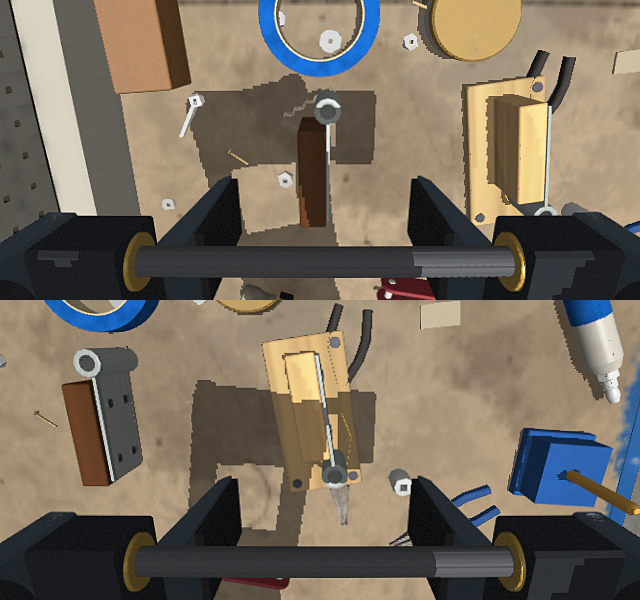

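View pics/w_pin.png

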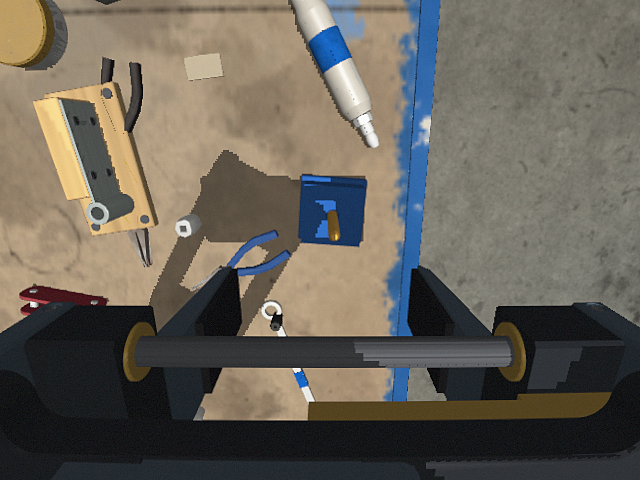

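The images show the leaf knuckle at about (327,197), the jamb knuckle at about (334,260) and the pin top at about (334,238). The next step is an enlarged composite of all three.

Run:
```python
import cv2,numpy as np
L=cv2.imread("pics/w_leaf.png")[170:330,280:360]   # 160x80
J=cv2.imread("pics/w_jamb.png")[130:290,260:370]   # 160x110
P=cv2.imread("pics/w_pin.png")[165:255,290:375]    # 90x85
r=lambda a,k:cv2.resize(a,None,fx=k,fy=k,interpolation=cv2.INTER_CUBIC)
o=np.zeros((560,800,3),np.uint8)
a=r(L,3.5);o[:560,:280]=a; a=r(J,2.5);o[:400,280:555]=a; a=r(P,2.8);o[:252,560:798]=a
a=r(cv2.imread("pics/w_jamb.png")[240:280,310:360],4.8); o[260:452,560:800]=a
cv2.imwrite("pics/comp.png",o)
```

```text
(no output)
```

View pics/comp.png

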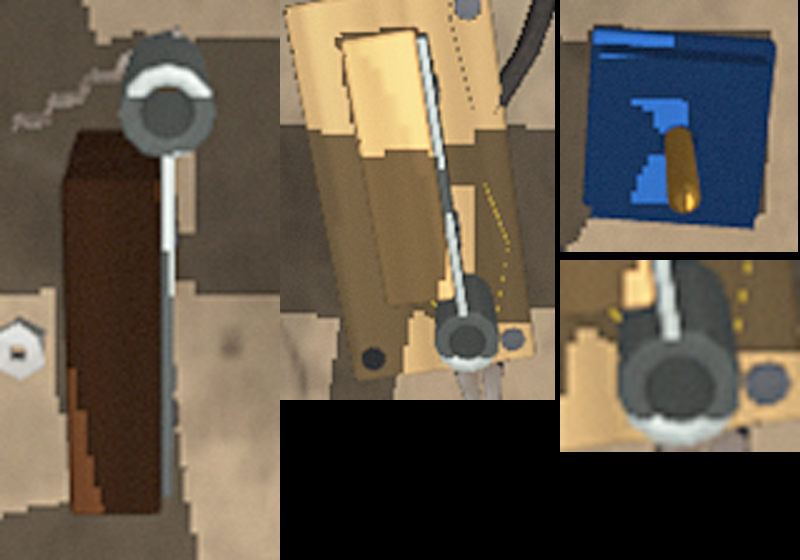

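Run:
```python
from h import *
def yaw(a,b): d=b-a; return np.degrees(np.arctan2(d[1],d[0]))
c=load("w_leaf"); e=ray(c,(327.7,202),.06); print("leafeye",e)
a=ray(c,(328,311.4),.06); b=ray(c,(328,216),.06); print("steel yaw",yaw(a,b),a,b)
w=[ray(c,u,.06) for u in((299.4,221.4),(300.6,316.3),(325.7,316.6))]; print("wood",w,yaw(w[1],w[0]))
c=load("w_jamb"); j=ray(c,(334.9,265.8),.06); print("jeye",j)
a=ray(c,(332.8,254.8),.06); b=ray(c,(316.8,144),.06); print("steel",yaw(a,b),a,b)
print("leafeye from jamb view", ray(c,(87,361-300+90),.06), "jeye from leaf view",ray(c,(545,303),.06))
c=load("w_pin"); print("pin",ray(c,(335,237.8),.112))
print("jeye from pin view",ray(c,(98,213),.06))
```

```text
leafeye [0.6296813  0.14429203 0.06      ]
steel yaw 0.10917288675738074 [0.53010197 0.14385953 0.06      ] [0.61800405 0.14402702 0.06      ]
wood [array([0.61345555, 0.16766877, 0.06      ]), array([0.5251487 , 0.16860296, 0.06      ]), array([0.52483428, 0.14592707, 0.06      ])] -0.606107214473295
jeye [ 0.53440003 -0.05358301  0.06      ]
steel 8.11223245907453 [ 0.54444744 -0.05170876  0.06      ] [ 0.63567707 -0.03870498  0.06      ]
leafeye from jamb view [0.6314754  0.14335355 0.06      ] jeye from leaf view [ 0.49811825 -0.24348094  0.06      ]
pin [ 0.52522165 -0.27808359  0.112     ]
jeye from pin view [ 0.53367369 -0.05441102  0.06      ]
```

Run:
```python
from h import *
R=down(0)
ctrl.movep((.5245,-.2775,.30),R); ctrl.line_to((.5245,-.2775,.262),vel=.1)
ctrl.command_gripper(0.0); s=ctrl.state(); print(s["t"],s["gripper_width"],s["gripper_force"],s["contact_force"])
ctrl.line_to((.5245,-.2775,.345))
ctrl.movep((.5344,-.0536,.335),R); ctrl.dwell(.2); print(snap("held"),ctrl.state()["contact_force"],ctrl.state()["ee_pos"])
im=cv2.imread("pics/held.png")[170:370,225:445]
cv2.imwrite("pics/held_c.png",cv2.resize(im,None,fx=3,fy=3,interpolation=cv2.INTER_CUBIC))
```

```text
6.9833 0.10182015658449292 29.999997188569978 [ 0.03099555 -0.17261743 -0.74862178]
8.7833 [0.92782258 0.40522609 0.12061165] [ 0.53453086 -0.054781    0.33494515]
```

View pics/held_c.png

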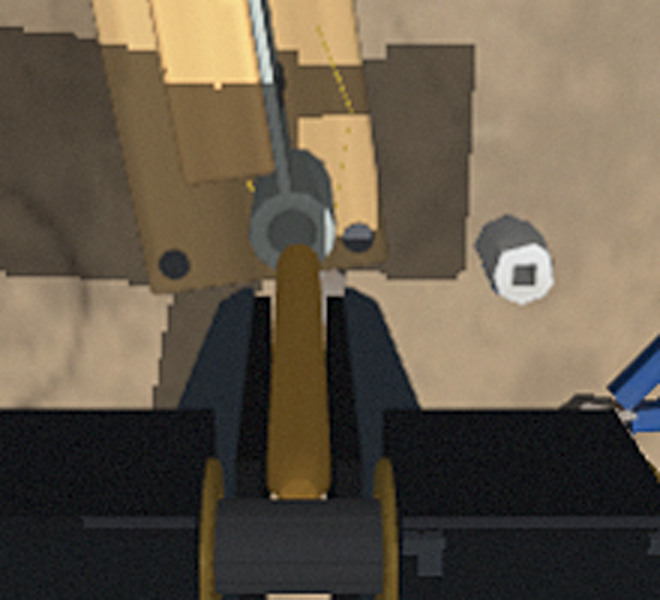

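Run:
```python
from h import *
c=load("held"); f=ray(c,(324.3,251.5),.085); f[0]-=.0025
t=ray(c,(225+299/3,170+490/3),.185)
print("foot",f,"top~",t,"jeye",ray(c,(323,247),.06)); s=ctrl.state(); print(s["ee_pos"],s["eef_rot"],s["t"])
```

```text
foot [ 0.5364533  -0.05513454  0.085     ] top~ [ 0.53686102 -0.05533453  0.185     ] jeye [ 0.53391994 -0.05410983  0.06      ]
[ 0.53453086 -0.054781    0.33494515] [[ 9.99998293e-01 -1.84500627e-03  9.46234414e-05]
 [-1.84498750e-03 -9.99998278e-01 -1.98053668e-04]
 [ 9.49886887e-05  1.97878751e-04 -9.99999976e-01]] 8.8333
```

Run:
```python
from h import *
R=down(0); x,y=.5321,-.0526
ctrl.line_to((x,y,.320),R,vel=.08); b=np.array(ctrl.state()["contact_force"])
for z in (.307,.300,.285,.270,.2645,.2625):
    ctrl.line_to((x,y,z),R,vel=.06); s=ctrl.state(); d=np.array(s["contact_force"])-b; print(z,s["ee_pos"].round(4) if hasattr(s["ee_pos"],"round") else s["ee_pos"],d.round(2),round(s["t"],2))
    if np.linalg.norm(d)>12: break
```

```text
0.307 [ 0.532  -0.0526  0.3065] [-0.25  0.07 -1.24] 9.54
0.3 [ 0.532  -0.0525  0.2996] [-0.3   0.82 -0.17] 9.81
0.285 [ 0.5321 -0.0526  0.2844] [-0.24 -0.07 -0.67] 10.21
0.27 [ 0.5321 -0.0526  0.2695] [ 0.74  1.1  -0.23] 10.61
0.2645 [ 0.532  -0.0526  0.2642] [ 0.9   1.38 -0.57] 10.86
0.2625 [ 0.5321 -0.0526  0.2625] [ 0.81  1.21 -0.28] 11.11
```

Run:
```python
from h import *
R=down(0); x,y=.5321,-.0526
ctrl.command_gripper(.6); ctrl.line_to((x,y,.40),R,vel=.2); ctrl.dwell(.1); snap("pinin")
ctrl.movep((.575,.1563,.30),R); ctrl.line_to((.575,.1563,.210),R,vel=.15)
b=np.array(ctrl.state()["contact_force"])
ctrl.command_gripper(0.0); s=ctrl.state(); print(s["t"],s["gripper_width"],s["gripper_force"],np.array(s["contact_force"])-b)
ctrl.line_to((.575,.1563,.31),R,vel=.12); ctrl.dwell(.2); print(ctrl.state()["ee_pos"],(np.array(ctrl.state()["contact_force"])-b).round(1)); print(snap("leafheld"))
a=cv2.imread("pics/pinin.png")[100:300,240:420]; l=cv2.imread("pics/leafheld.png")[30:330,240:440]
r=lambda a,k:cv2.resize(a,None,fx=k,fy=k,interpolation=cv2.INTER_CUBIC)
o=np.zeros((600,800,3),np.uint8); o[:400,:360]=r(a,2); o[:,400:800]=r(l,2)
cv2.imwrite("pics/c2.png",o)
```

```text
15.15 0.2962876146823127 29.99912917613983 [-1.08264474  1.53434725  3.624539  ]
[0.57487125 0.15626793 0.3091444 ] [-0.2  0.5 -1.4]
16.3333
```

View pics/c2.png

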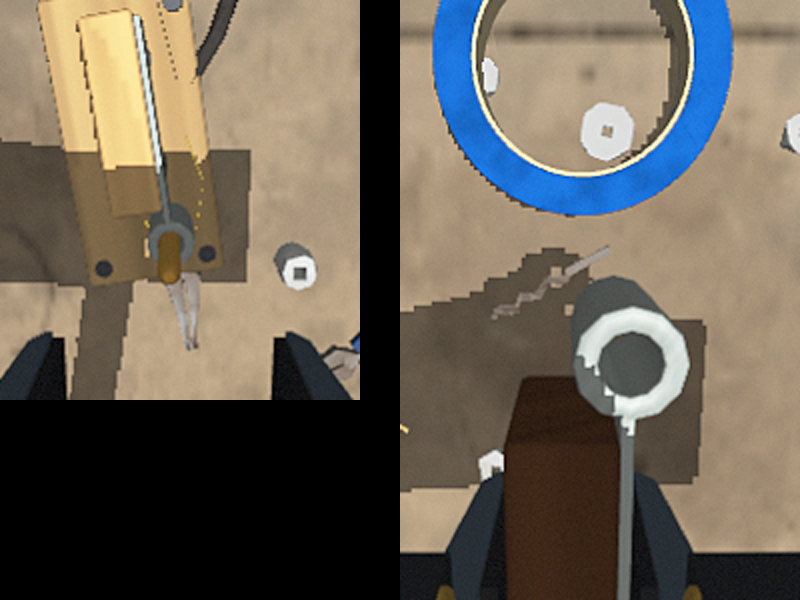

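Run:
```python
from h import *
c=load("pinin"); print("pin top",ray(c,(325,238),.112),"bore",ray(c,(240+171/2,100+238/2),.06))
c=load("leafheld"); k=ray(c,(356,211.5),.1595); print("knuckle",k)
a=ray(c,(352,327.5),.1595);b=ray(c,(354,247),.1595); print(np.degrees(np.arctan2(*(b-a)[1::-1])))
s=ctrl.state(); e=s["ee_pos"]; print("rel",np.array(k)-e)
```

```text
pin top [ 0.53386471 -0.05311938  0.112     ] bore [ 0.53644634 -0.05362851  0.06      ]
knuckle [0.6299439  0.14395905 0.1595    ]
0.12980301992131058
rel [ 0.05500122 -0.01232046 -0.1497885 ]
```

Run:
```python
from h import *
Y=8.2; R=down(Y); th=np.radians(Y); q=np.array([[np.cos(th),-np.sin(th)],[np.sin(th),np.cos(th)]])@[.055,-.0122]
x,y=np.array([.5339,-.0532])-q; print(x,y)
ctrl.line_to((.575,.1563,.37),vel=.2); ctrl.movep((x,y,.36),R); ctrl.line_to((x,y,.335),R,vel=.1); ctrl.dwell(.2)
s=ctrl.state(); b=np.array(s["contact_force"]); print(s["ee_pos"]); snap("pre")
for z in (.325,.320,.316,.312,.308,.300):
    ctrl.line_to((x,y,z),R,vel=.04); s=ctrl.state(); d=np.array(s["contact_force"])-b; print(z,np.round(s["ee_pos"],4),d.round(2),round(s["t"],2))
    if np.linalg.norm(d)>8: break
snap("mid")
```

```text
0.4777222343088644 -0.048969321336728114
[ 0.47810336 -0.0487763   0.33562017]
0.325 [ 0.4776 -0.049   0.3246] [-0.56 -0.19 -1.41] 18.79
0.32 [ 0.4776 -0.049   0.3197] [ 0.43  0.31 -1.6 ] 19.07
0.316 [ 0.4776 -0.049   0.3157] [-0.99 -0.18 -1.08] 19.32
0.312 [ 0.4776 -0.049   0.3117] [ 0.89 -0.01 -1.56] 19.57
0.308 [ 0.4776 -0.0489  0.3077] [ 0.07 -0.05 -1.38] 19.82
0.3 [ 0.4776 -0.049   0.2996] [-0.19  0.19 -2.19] 20.17
```

Run:
```python
import cv2,numpy as np
r=lambda n:cv2.resize(cv2.imread(f"pics/{n}.png")[60:340,230:430],None,fx=2,fy=2,interpolation=cv2.INTER_CUBIC)
cv2.imwrite("pics/c3.png",np.hstack([r("pre"),r("mid")]))
```

```text
(no output)
```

View pics/c3.png

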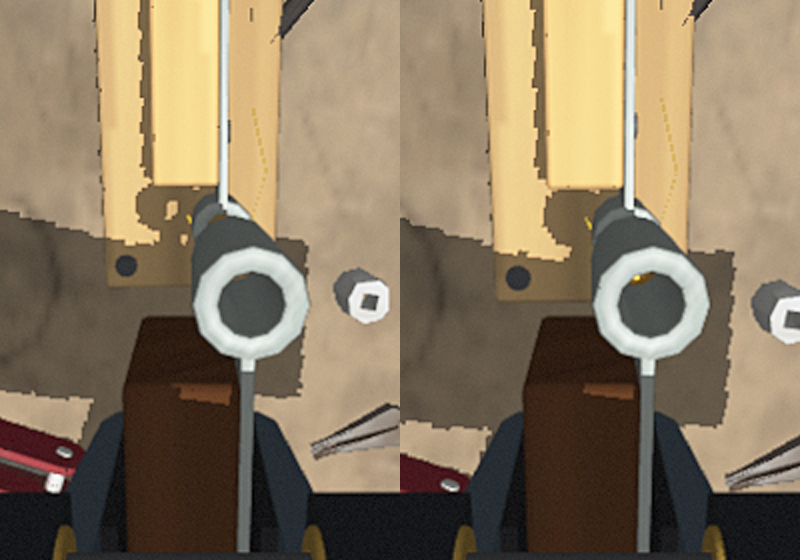

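The pin tip is visible inside the door knuckle bore at (638,278) in the right-hand crop, so it is threaded. I'll lower the leaf until the knuckles meet.

Run:
```python
from h import *
c=load("mid"); P=lambda u,v:(230+(u-400)/2,60+v/2)
for z,a,b in((.06,(629,200),(629,2)),(.15,(646,550),(649,372))):
    A,B=ray(c,P(*a),z),ray(c,P(*b),z); print("yaw",np.degrees(np.arctan2(*(B-A)[1::-1])),A[:2],B[:2])
R=down(8.2); x,y=.47772,-.04897; s=ctrl.state(); b=np.array(s["contact_force"])
z=.300
for z in [.29,.28,.274]+list(np.arange(.2725,.2644,-.0005)):
    ctrl.line_to((x,y,z),R,vel=.04); s=ctrl.state(); d=np.array(s["contact_force"])-b; print(round(z,4),np.round(s["ee_pos"],4),d.round(2),round(s["t"],2))
    if np.linalg.norm(d)>7: break
```

```text
yaw 9.10167084060524 [ 0.54602968 -0.05171584] [ 0.60093418 -0.04291992]
yaw 8.7892913878293 [ 0.48084489 -0.06096125] [ 0.52028186 -0.05486363]
0.29 [ 0.4776 -0.049   0.2896] [0.05 0.   0.24] 20.62
0.28 [ 0.4776 -0.049   0.2797] [0.53 0.27 0.39] 21.02
0.274 [ 0.4776 -0.049   0.2737] [-0.18  0.23  0.36] 21.32
0.2725 [ 0.4777 -0.049   0.2725] [0.46 0.49 1.43] 21.57
0.272 [ 0.4777 -0.049   0.272 ] [-0.01  0.14  0.59] 21.82
0.2715 [ 0.4777 -0.049   0.2715] [ 0.46 -0.03  1.14] 22.07
0.271 [ 0.4777 -0.049   0.271 ] [-0.23 -1.05  0.11] 22.32
0.2705 [ 0.4777 -0.049   0.2705] [ 0.34 -0.55  0.82] 22.57
0.27 [ 0.4777 -0.049   0.2704] [-1.94 -0.05  5.88] 22.82
0.2695 [ 0.4776 -0.049   0.2703] [-4.3   0.5   9.97] 23.07
```

Run:
```python
from h import *
ctrl.line_to((.47772,-.04897,.2700),down(8.2),vel=.04); ctrl.dwell(.5); s=ctrl.state(); print(s["ee_pos"],s["contact_force"],s["gripper_width"],s["t"])
im=imaging.get_image("scene")[:,:,::-1]
cv2.imwrite("pics/fin.png",cv2.resize(im[180:330,220:420],None,fx=4,fy=4,interpolation=cv2.INTER_CUBIC))
```

```text
[ 0.47777379 -0.04897448  0.27032516] [-2.53836326  0.25826302  5.72634865] 0.2945165295726194 23.8167
```

View pics/fin.png

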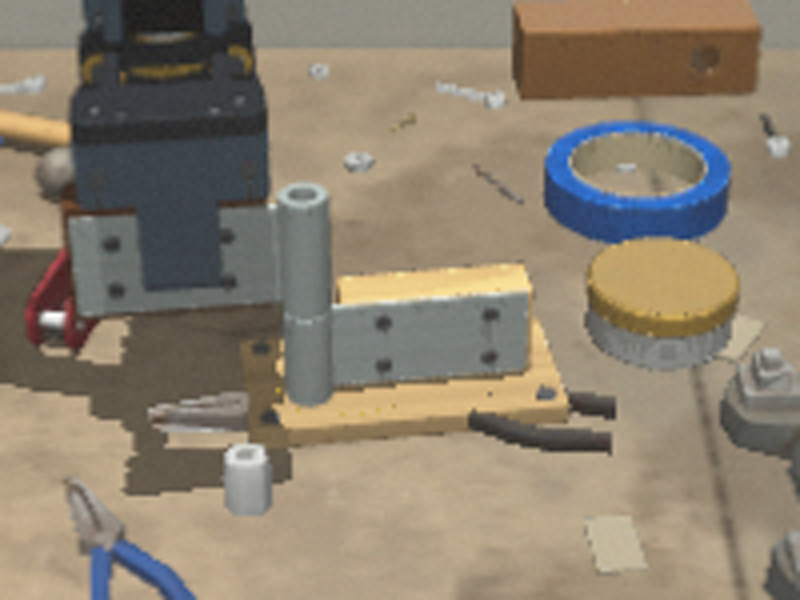

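The knuckles meet at (307,318), the leaves are in line and upright, and the bystanders are undisturbed. I'm handing the job in.

```bash
python3 -c "
from rig import ctrl
print(ctrl.close_job())"
```

```text
the job is handed in; nothing more can be done
None
```

The job is handed in: the pin is down in the jamb knuckle and the door leaf is threaded over it until the knuckles meet, opened flat and still gripped, about 24 s into the 58 s allowed.

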